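Seal the food pan and latch its lid

ROBOT

A 7-joint arm with a two-finger parallel gripper is mounted at the origin on a cart in front of the work surface, level with it; the furniture and walls round the work are solid. World frame = base frame: x ahead of the robot, y to its left, z up, the work surface at z = 0. Lengths are in m, angles in rad, forces in N, time in s.
With the tool pointing down it reaches from about 0.4 to 0.9 m from the base axis. Payload 5.6 kg.
Tool frame: the origin (TCP) lies midway between the tips of the shut fingers; the grasp point (between the pads) lies 19 mm behind it; z points along the fingers, y is the line along which they close (so a half turn about z gives the same grasp; the last joint's range is limited). The gripper opens to 92 mm and grips with 3 to 60 N. Pads are 20 mm wide; open, the fingers measure 128 mm over their backs; the gripper's body (75 mm by 189 mm) begins 69 mm behind the grasp point.
Start: joints at [1.207, 0.468, -0.012, 1.603, 0.006, 1.071, -0.056], TCP at [0.205, -0.617, 0.215] pointing down, gripper open.
Joint ranges: [-2.53, 2.53], [-0.31, 2.02], [-1.57, 1.55], [0.28, 2.44], [-1.29, 4.43], [0.15, 1.84], [-2.92, 2.92]. Speed limits (rad/s): [2.57, 2.57, 3.14, 3.14, 3.14, 3.14, 3.14].

INTERFACE

Orientations are given as a 3x3 rotation matrix whose columns are the frame's x, y, z axes.
In Python, from station import env, effector, solver, viewer, workorder, search_frame, tip_of gives the robot as it stands. Calls block until the motion is done:
- env.reach(position, orientation): joint-space move of the TCP to a pose.
- env.movel(position, frame=None, rate=0.15): straight line of the TCP; frame=None keeps the orientation; rate is the mean speed in m/s.
- env.goto_joints(angles): joint-space move.
- effector.release() and effector.grasp(squeeze=None): open the fingers fully, or close them until they stop; squeeze is the grip in N (None keeps the last).
- env.pause(seconds).
- solver.inverse_kinematics(position, orientation): joint angles nearest the present ones, or None.
- env.sense(): the state.
- viewer.read_camera(name): name is "side" or "top"; returns (picture, depth): 480x640x3 uint8, red, green, blue; 480x640 float32, m along the optical axis (not along the pixel's ray), 0 where there is no reading.
- viewer.camera_info(name): a dict with "intrinsics" (3x3 intrinsics, pixels), "eye" and "rotation" of the camera in the world. Camera axes: x right, y up, looking along -z (the intrinsics and any distortion apply to the point x, -y, -z); pixel columns grow to the right and rows downward; lengths in m; the calibration is good to about 2 mm. A picture is of the moment at which its call begins. camera_info takes no time and is no camera call.
A pose or a line that the arm cannot do raises env.PlanningError and nothing moves.
- workorder.finish_job(): hands the job in; it is judged then, once.
Trained networks look in the newest picture that a camera, given by its name, has taken for a name from the list of things; names that differ only in an ending like _2 or _b are one class to them, and where a whole thing is asked for, a point or a joint stands for the part that bears it (a point fixed in the world has none). Each returns a list of dicts, best first, with "score" (0 to 1); they miss things now and then, are a little off and sometimes report something else, mostly with a low value. They report only what shows in the picture. A call takes as long as a camera call.
- search_frame(camera, name): "at" ([x, y, z] in m, in world coordinates, good to about 4 mm: the middle of the surface that is visible of it).
- tip_of(camera, name): "at" ([x, y, z] in m, in world coordinates, good to about 4 mm: a listed point, or the origin of a listed thing).
The state is a dict: "t": time; "joint_positions": joint angles; "joint_velocities": joint speeds; "tau": joint torques, N m; "ee_pos": TCP position; "tcp_rot": TCP orientation; "wrist_force": force on the tool from outside, world axes, zero at the start; "moment": the same for the moment, N m; "gripper_width": finger opening in m; "grasp_force": force on a finger pad.
Only numpy, scipy, OpenCV 4.12 (cv2) and the standard library are available. Lean on these libraries where they do the work, as an engineer would, in place of code of your own. Each camera call takes 0.05 s, during which the arm holds its last target. There are 200 camera calls.

TASK

Close the clear food pan airtight: press its loosely laid lid down at all four corner thumb pads until the seal is fully home all round, then swing the black latch handle over the lid, up its cam and on until it drops into the notch. Let go, and leave the other things on the worktop where they stand.

Things in the scene. Friction and masses are not known exactly. Their poses are not given: they have to be found in the camera images.
- pan: Clear food pan, 162 (x) x 176 (y) mm, steel rim; stands firm on the worktop and does not move. Origin: centre of its underside; x points to its rear, y to its left, z up. Rim top at z = 102 mm. The lid lies loosely on its gasket.
- riser: Fixed counter-top shelf behind the pan, board 560 (y) x 220 (x) mm, underside 280 mm above the worktop, jars on it. Origin: under the board's centre, on the worktop; its front edge lies 110 mm from there towards the robot, almost above the parked latch handle: an upright gripper strikes it there, so lean the tool back towards the robot by 30 to 45 degrees.
- latch_grip (a point): Middle of the latch's black handle: a bar 50 mm long (along the latch arm), 15 mm wide, 26 mm high, whose length points away from the pivot. 105 mm from the pivot axis, 143 mm above the worktop (up to 7 mm more on the cam). x axis: along the arm, away from the pivot.
- latch_pivot (a point): Point on the latch's upright pivot axis on the left side of the pan (0, 108 mm in the pan's frame), at the height of the handle's middle when the latch is down.
- latch (a joint): Angle of the latch arm, rad: 0 = pointing to the pan's rear (pan +x), growing clockwise seen from above as it swings over the lid; 1.57 = pointing to pan -y, foot in the notch. Range -0.45 to 1.68; parked between -0.38 and 0.05. Light friction. If the lid is not home the foot strikes the lid's edge.
- lid_notch (a point): Floor of the notch in the light-coloured cam track on the lid, 75 mm from the pivot. The latch's foot meets the ramp at a latch angle of about 0.85, reaches the 8 mm crest at 1.33 to 1.45 and drops into the notch at 1.57, where a stop ends the swing.
- latch_lift (a joint): How far the latch arm is lifted along its pivot, m: 0 = down on its stop, about 0.007 on the cam's crest, about 0.001 in the notch. A spring pulls it down with 5 to 7 N; it lifts by itself as the foot climbs.
- lid_fl (a point): Top of the lid at its front left thumb pad (a 25 mm moulded ring), at about x = -58, y = 64 mm in the pan's frame. 108 mm above the worktop when the seal is home here, 2 to 6 mm higher at the start. Going down takes about 8 N and it stays where it is pressed; then it stops hard.
- lid_fr (a point): Top of the lid at its front right thumb pad (a 25 mm moulded ring), at about x = -58, y = -64 mm in the pan's frame. 108 mm above the worktop when the seal is home here, 2 to 6 mm higher at the start. Behaves like the front left one.
- lid_rl (a point): Top of the lid at its rear left thumb pad (a 25 mm moulded ring), at about x = 58, y = 64 mm in the pan's frame. 108 mm above the worktop when the seal is home here, 2 to 6 mm higher at the start. Behaves like the front left one.
- lid_rr (a point): Top of the lid at its rear right thumb pad (a 25 mm moulded ring), at about x = 58, y = -64 mm in the pan's frame. 108 mm above the worktop when the seal is home here, 2 to 6 mm higher at the start. Behaves like the front left one.
- lemon: Yellow lemon, 83 mm, lying on the chopping board right of the pan; a bystander. Origin: centre of its underside.
- garlic: Garlic bulb, 60 mm, lying on the chopping board right of the pan; a bystander. Origin: centre of its underside.
- tomato: Cherry tomato, 29 mm, lying on the chopping board right of the pan; a bystander. Origin: centre of its underside.
- tin: Small red food tin, 75 mm across, 58 mm high, standing left of the pan; a bystander. Origin: centre of its underside.
- spice_jar: Spice jar with a dark cap, 41 mm across, 105 mm high, standing left of the pan; a bystander. Origin: centre of its underside.
- lid: The loose dark blue lid, plate 172 x 186 x 6 mm with a 9 mm skirt outside the rim. Origin: centre of the underside of its plate (102 mm above the worktop when seated); axes as the pan's. A light cam track stands on it, round the latch's pivot.

How it is judged:
On the way, in this order (a step that is already met when the one before it is completed fails the run):
1. the lid is pressed home at all four thumb pads (within 2 mm) (z of each of lid_fl, lid_fr, lid_rl, lid_rr in the frame of pan below 0.11 m), for 0.2 s.
2. the latch rides over the crest of the lid's cam (value of joint latch_lift above 0.005 m and value of joint latch above 1.15 rad).
At the end, for the whole second after the job is handed in: The lid is home within 2 mm at all four thumb pads; the latch arm stands at 1.48 to 1.66 rad with its foot dropped in the notch (lifted less than 3 mm), at rest and let go; no bystander moved by more than 30 mm (all of step 1 and value of joint latch between 1.48 and 1.66 rad and value of joint latch_lift below 0.003 m and velocity of joint latch between -0.1 and 0.1 rad/s and linear speed of lid below 0.02 m/s); the robot touches nothing.
It fails at once if a thing on the chopping board or left of the pan is knocked away (more than 30 mm) (distance of any of lemon, garlic, tomato, tin, spice_jar from where it was at the start of the episode above 0.03 m).
It also fails if it takes over 67 s, if anything falls off the work surface, if the arm or the gripper's body presses on something with over 40 N, if the wrist force passes 120 N, or if a joint passes its speed limit or range.

## Working session

There is one attempt and no reset: what is moved stays moved. The work goes in short steps, each a Python script; the robot and the scene stay as the last script left them, time stands still between calls to the robot, and variables do not carry over. Pictures are saved under pics/ and viewed, at most 10 in all, crops included, and the job is handed in when it is done.

```bash
mkdir -p pics
python3 - <<'E'
from station import *
import cv2,numpy as np
for c in ["top","side"]:
    p,d=viewer.read_camera(c); cv2.imwrite(f"pics/{c}1.png",p[:,:,::-1])
    for n in ["pan","riser","latch_grip","latch_pivot","lid_notch","lid_fl","lid_fr","lid_rl","lid_rr","lid","tin","spice_jar","lemon"]:
        r=tip_of(c,n); print(c,n,[(np.round(x["at"],3).tolist(),round(x["score"],2)) for x in r[:2]])
s=env.sense(); print(s["t"],s["ee_pos"],s["tcp_rot"],s["wrist_force"])
E
```

```text
top pan []
top riser []
top latch_grip [([0.596, 0.097, 0.139], 0.55)]
top latch_pivot [([0.493, 0.075, 0.141], 0.85)]
top lid_notch [([0.493, -0.008, 0.119], 0.85)]
top lid_fl [([0.433, 0.034, 0.113], 0.8)]
top lid_fr [([0.43, -0.099, 0.11], 0.66)]
top lid_rl [([0.548, 0.025, 0.115], 0.61)]
top lid_rr [([0.549, -0.099, 0.114], 0.55)]
top lid [([0.491, -0.031, 0.107], 0.83)]
top tin [([0.43, 0.273, -0.001], 0.95)]
top spice_jar [([0.564, 0.318, 0.002], 0.75), ([0.549, 0.025, 0.112], 0.64)]
top lemon [([0.547, -0.473, 0.014], 0.58)]
side pan [([0.49, -0.034, 0.001], 0.94)]
side riser [([0.492, -0.032, 0.107], 0.41), ([0.564, 0.315, 0.001], 0.27)]
side latch_grip [([0.598, 0.1, 0.145], 0.49)]
side latch_pivot [([0.494, 0.074, 0.141], 0.8)]
side lid_notch [([0.46, -0.439, 0.018], 0.74), ([0.495, -0.002, 0.115], 0.58)]
side lid_fl [([0.437, 0.031, 0.113], 0.82)]
side lid_fr [([0.435, -0.1, 0.116], 0.58), ([0.593, 0.097, 0.142], 0.46)]
side lid_rl [([0.55, 0.026, 0.115], 0.83)]
side lid_rr [([0.549, -0.096, 0.114], 0.75)]
side lid [([0.492, -0.033, 0.105], 0.74)]
side tin [([0.432, 0.274, -0.003], 0.65)]
side spice_jar [([0.567, 0.319, 0.002], 0.63)]
side lemon [([0.548, -0.472, 0.019], 0.71), ([0.436, 0.027, 0.116], 0.24)]
1.4 [ 0.20491501 -0.61686275  0.21456877] [[ 9.49007932e-01  3.15252188e-01 -4.70835942e-05]
 [ 3.15252187e-01 -9.49007933e-01 -2.62716854e-05]
 [-5.29649107e-05  1.00888318e-05 -9.99999999e-01]] [-0.29780029  1.14024695  0.18061707]
```

View pics/top1.png

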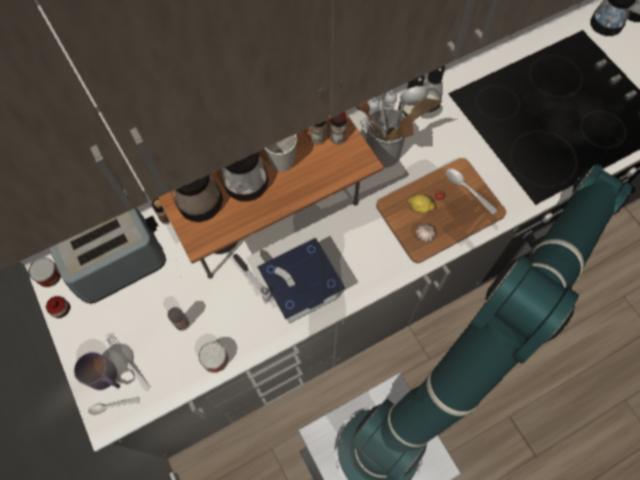

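View pics/side1.png

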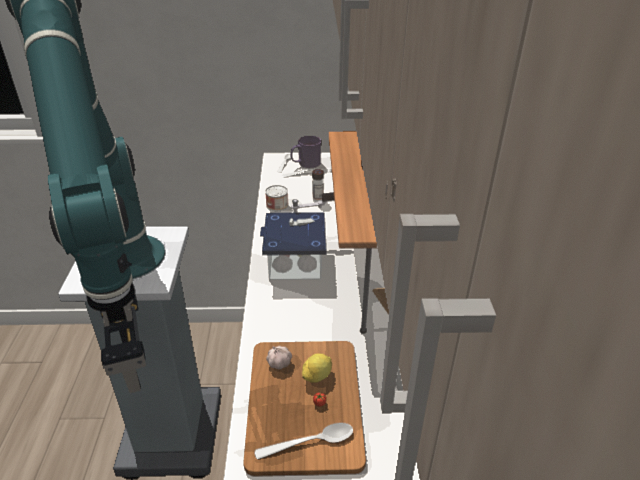

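The top view shows the lid centred near (300,280), the latch post at (265,293), the parked handle at (243,263) and the shelf edge just behind it. The network positions agree with that in both views. Next I'll measure the shelf edge and check that the poses are reachable.

```bash
cat > h.py <<'E'
from station import *
import numpy as np
PIV=np.array([.4935,.0745]); C=np.array([.4915,-.034]); YAW=-.015
def R(lean):
    s,c=np.sin(lean),np.cos(lean)
    return np.array([[c,0,s],[0,-1,0],[s,0,-c]])   # columns x,y,z; body leans to the robot
def pan(x,y): c,s=np.cos(YAW),np.sin(YAW); return C+[c*x-s*y,s*x+c*y]
PADS={"fl":(-58,64),"fr":(-58,-64),"rr":(58,-64),"rl":(58,64)}
def cloud(cam):
    p,d=viewer.read_camera(cam); i=viewer.camera_info(cam); K=i["intrinsics"]
    v,u=np.indices(d.shape); P=np.stack([(u-K[0,2])/K[0,0]*d,-(v-K[1,2])/K[1,1]*d,-d],-1)
    return p,P@np.array(i["rotation"]).T+i["eye"],d>0
def push(q,r=.1,gap=0,lean=0):
    u=np.array([np.cos(q),-np.sin(q)]); d=np.array([-np.sin(q),-np.cos(q)])
    h=(.018*abs(d[1])+.010*abs(d[0]))+.022*np.tan(lean)*abs(d[0])
    c,s=np.cos(YAW),np.sin(YAW); M=np.array([[c,-s],[s,c]])
    return PIV+M@(r*u-(.0075+h+gap)*d)
E
python3 - <<'E'
from h import *
p,P,ok=cloud("top")
m=ok&(P[...,2]>.275)&(P[...,2]<.33)&(p[...,0]>p[...,2].astype(int)+50)
x,y,z=P[m].T
print(m.sum(),np.percentile(z,[5,50,95]),np.percentile(y,[1,99]))
for a in np.arange(-.3,.3,.1):
    k=(y>a)&(y<a+.1); print(round(a,1),k.sum(),np.percentile(x[k],[1,5,95]) if k.any() else '')
q0=np.array(env.sense()["joint_positions"])
for n,(a,b) in PADS.items():
    t=pan(a/1e3,b/1e3); 
    for l in (.2,.35,.52):
        q=solver.inverse_kinematics([t[0]+.01*np.cos(l),t[1],.11],R(l)); print(n,l,None if q is None else np.round(q,2))
for q_ in np.arange(-.4,1.7,.3):
    l=.6 if q_<.2 else .4; t=push(q_,lean=l); q=solver.inverse_kinematics([*t,.137],R(l)); print(round(q_,2),t.round(3),None if q is None else np.round(q,2))
E
```

```text
9266 [0.29312504 0.29822604 0.30333255] [-0.34115181  0.20840973]
-0.3 1798 [0.59295614 0.59766797 0.73703408]
-0.2 1757 [0.59245073 0.59678682 0.73411874]
-0.1 1398 [0.5917363  0.59567347 0.70776055]
0.0 1434 [0.59217591 0.59441818 0.69374243]
0.1 1743 [0.5917493  0.59553577 0.77198045]
0.2 329 [0.59290693 0.60330278 0.78779182]
fl 0.2 [ 0.45  0.28 -0.68  2.28  0.46  0.49 -2.16]
fl 0.35 [ 0.52  0.24 -0.77  2.39  0.82  0.32 -2.53]
fl 0.52 None
fr 0.2 [ 0.5   0.24 -0.37  2.28  0.13  0.44 -1.53]
fr 0.35 [ 0.56  0.2  -0.4   2.38  0.06  0.23 -1.45]
fr 0.52 None
rr 0.2 [ 0.34  0.39 -0.25  2.04  0.15  0.53 -1.57]
rr 0.35 [ 0.29  0.34 -0.17  2.15  0.03  0.3  -1.45]
rr 0.52 [ 0.77  0.41 -0.7   2.25  1.33  0.17 -2.67]
rl 0.2 [ 0.28  0.42 -0.49  2.04  0.43  0.56 -2.07]
rl 0.35 [ 0.18  0.35 -0.37  2.16  0.54  0.34 -2.2 ]
rl 0.52 None
-0.4 [0.573 0.143] [-0.23  0.31 -0.23  2.25  1.49  0.31  2.88]
-0.1 [0.591 0.111] None
0.2 [0.598 0.083] None
0.5 [0.597 0.054] [ 0.13  0.35 -0.37  2.1   0.57  0.37 -2.26]
0.8 [0.587 0.025] [ 0.2   0.33 -0.38  2.12  0.53  0.35 -2.17]
1.1 [ 0.567 -0.001] [ 0.27  0.3  -0.39  2.17  0.48  0.32 -2.08]
1.4 [ 0.538 -0.02 ] [ 0.35  0.27 -0.43  2.23  0.44  0.3  -2.01]
1.7 [ 0.508 -0.029] [ 0.44  0.22 -0.49  2.29  0.42  0.28 -1.98]
```

Run:
```python
from h import *
F=np.diag([-1.,-1,1])
for q_ in (-.3,-.1,.1,.3,.5):
  for l in (.4,.45,.5):
    t=push(q_,r=.093,gap=.03 if q_<-.2 else 0,lean=l)
    for f in (np.eye(3),F):
        q=solver.inverse_kinematics([*t,.134],R(l)@f); print(round(q_,2),l,t.round(3),None if q is None else np.round(q,2))
for n,(a,b) in PADS.items():
    t=pan(a/1e3,b/1e3); l=.3
    q=solver.inverse_kinematics([t[0]+.01*np.cos(l),t[1],.11],R(l)@F); print(n,l,None if q is None else np.round(q,2))
```

```text
-0.3 0.4 [0.566 0.159] [-0.18  0.34 -0.28  2.12  0.67  0.41 -2.58]
-0.3 0.4 [0.566 0.159] [ 0.45  0.59 -1.09  2.08  1.21  0.75  0.18]
-0.3 0.45 [0.566 0.159] [-0.26  0.32 -0.2   2.16  0.78  0.35 -2.71]
-0.3 0.45 [0.566 0.159] [ 0.14  0.4  -0.68  2.13  1.07  0.5   0.21]
-0.3 0.5 [0.566 0.159] [-1.03  0.35  0.69  2.24 -0.11  0.17 -1.89]
-0.3 0.5 [0.566 0.159] [ 0.04  0.37 -0.57  2.17  1.18  0.44  0.08]
-0.1 0.4 [0.584 0.11 ] [-0.14  0.33 -0.2   2.11  0.54  0.36 -2.36]
-0.1 0.4 [0.584 0.11 ] [ 0.44  0.5  -0.9   2.08  1.06  0.59  0.37]
-0.1 0.45 [0.584 0.11 ] [-0.2   0.32 -0.13  2.15  0.65  0.3  -2.48]
-0.1 0.45 [0.584 0.11 ] [ 0.43  0.48 -0.9   2.12  1.18  0.55  0.25]
-0.1 0.5 [0.584 0.11 ] [-0.45  0.3   0.14  2.2   0.62  0.2  -2.48]
-0.1 0.5 [0.584 0.11 ] [ 0.49  0.52 -0.98  2.15  1.36  0.59  0.1 ]
0.1 0.4 [0.589 0.091] [-0.07  0.34 -0.23  2.11  0.53  0.36 -2.31]
0.1 0.4 [0.589 0.091] [ 0.47  0.49 -0.89  2.08  1.04  0.57  0.43]
0.1 0.45 [0.589 0.091] [-0.17  0.32 -0.12  2.15  0.59  0.28 -2.39]
0.1 0.45 [0.589 0.091] [ 0.48  0.49 -0.91  2.12  1.18  0.54  0.3 ]
0.1 0.5 [0.589 0.091] [-0.
[... 405 characters left out ...]
   0.05  2.2   0.59  0.18 -2.38]
0.3 0.5 [0.592 0.075] [ 0.22  0.37 -0.54  2.17  1.11  0.34  0.32]
0.5 0.4 [0.59  0.057] [ 0.1   0.34 -0.34  2.11  0.57  0.36 -2.27]
0.5 0.4 [0.59  0.057] [ 0.69  0.6  -1.1   2.08  1.18  0.67  0.41]
0.5 0.45 [0.591 0.058] [-0.09  0.31 -0.13  2.16  0.52  0.26 -2.25]
0.5 0.45 [0.591 0.058] [ 0.5   0.45 -0.83  2.13  1.1   0.47  0.41]
0.5 0.5 [0.591 0.058] [-0.24  0.3   0.03  2.21  0.56  0.17 -2.31]
0.5 0.5 [0.591 0.058] [ 0.16  0.34 -0.43  2.18  1.02  0.28  0.42]
fl 0.3 [ 0.63  0.29 -0.89  2.35  0.78  0.41  0.68]
fr 0.3 [ 1.05  0.34 -0.96  2.32  0.65  0.38  1.16]
rr 0.3 [ 0.68  0.44 -0.65  2.09  0.54  0.44  1.23]
rl 0.3 [ 0.53  0.47 -0.79  2.1   0.82  0.53  0.73]
```

```bash
cat >> h.py <<'E'
F=np.diag([-1.,-1,1])
def press(n,l=.3,lim=28):
    a,b=PADS[n]; t=pan(a/1e3,b/1e3); x=t[0]+.01*np.cos(l)
    env.reach([x,t[1],.15],R(l)@F); env.movel([x,t[1],.121],rate=.1)
    f0=np.array(env.sense()["wrist_force"]); log=[]
    for z in np.arange(.119,.100,-.0015):
        env.movel([x,t[1],z],rate=.03); s=env.sense(); f=np.array(s["wrist_force"])-f0
        log.append((round(1e3*s["ee_pos"][2],1),round(f[2],1)))
        if abs(f[2])>lim: break
    env.movel([x,t[1],.15],rate=.2); print(n,round(s["t"],1),f.round(1),log)
E
python3 - <<'E'
from h import *
effector.grasp(5)
t=pan(-.058,-.064); env.reach([t[0]-.02,t[1],.22],R(.3)@F)
press("fr"); press("rr")
E
```

```text
fr 7.6 [-16.8   2.5  42.1] [(np.float64(119.6), np.float64(1.6)), (np.float64(117.5), np.float64(2.0)), (np.float64(116.1), np.float64(3.3)), (np.float64(114.7), np.float64(5.1)), (np.float64(113.2), np.float64(6.3)), (np.float64(111.9), np.float64(11.1)), (np.float64(111.2), np.float64(22.8)), (np.float64(110.7), np.float64(42.1))]
rr 11.2 [-17.8   2.   37.9] [(np.float64(119.5), np.float64(0.2)), (np.float64(117.6), np.float64(-0.1)), (np.float64(115.9), np.float64(-0.9)), (np.float64(114.3), np.float64(0.6)), (np.float64(113.3), np.float64(2.7)), (np.float64(111.9), np.float64(4.3)), (np.float64(111.4), np.float64(15.8)), (np.float64(110.8), np.float64(25.6)), (np.float64(110.6), np.float64(37.9))]
```

Run:
```python
from h import *
import cv2
press("rl"); press("fl")
env.movel([.40,.05,.25],rate=.25)
for c in ("top","side"):
    p,d=viewer.read_camera(c); cv2.imwrite(f"pics/{c}2.png",p[:,:,::-1])
    for n in ["lid_fl","lid_fr","lid_rl","lid_rr","latch_grip","lid"]:
        r=tip_of(c,n); print(c,n,[(np.round(x["at"],3).tolist(),round(x["score"],2)) for x in r[:1]])
print(env.sense()["t"])
```

```text
rl 14.9 [-17.6  -1.3  35.3] [(np.float64(119.4), np.float64(-0.1)), (np.float64(117.6), np.float64(-0.7)), (np.float64(115.9), np.float64(-0.3)), (np.float64(114.6), np.float64(-0.1)), (np.float64(113.3), np.float64(4.5)), (np.float64(111.9), np.float64(4.2)), (np.float64(111.2), np.float64(11.7)), (np.float64(110.8), np.float64(24.7)), (np.float64(110.2), np.float64(35.3))]
fl 18.2 [-13.5  -0.1  31.6] [(np.float64(119.3), np.float64(1.3)), (np.float64(117.6), np.float64(0.8)), (np.float64(115.9), np.float64(0.5)), (np.float64(114.4), np.float64(1.2)), (np.float64(112.9), np.float64(0.3)), (np.float64(111.6), np.float64(2.0)), (np.float64(110.7), np.float64(12.0)), (np.float64(110.2), np.float64(31.6))]
top lid_fl [([0.494, 0.074, 0.14], 0.44)]
top lid_fr [([0.43, -0.098, 0.108], 0.68)]
top lid_rl [([0.551, 0.025, 0.107], 0.82)]
top lid_rr []
top latch_grip [([0.599, 0.099, 0.138], 0.71)]
top lid [([0.493, -0.031, 0.104], 0.69)]
side lid_fl [([0.437, 0.03, 0.11], 0.97)]
side lid_fr [([0.432, -0.099, 0.111], 0.9)]
side lid_rl [([0.55, 0.026, 0.106], 0.78)]
side lid_rr [([0.548, -0.096, 0.109], 0.91)]
side latch_grip [([0.594, 0.101, 0.146], 0.54)]
side lid [([0.495, 0.075, 0.142], 0.64)]
19.85
```

Run:
```python
from h import *
for c in ("top","side"):
    p,P,ok=cloud(c)
    for n,(a,b) in PADS.items():
        t=pan(a/1e3,b/1e3); m=ok&(np.hypot(P[...,0]-t[0],P[...,1]-t[1])<.02)&(abs(P[...,2]-.11)<.02)
        print(c,n,m.sum(),np.median(P[m][:,2]).round(4) if m.any() else '')
```

```text
top fl 0 
top fr 92 0.1084
top rr 144 0.1089
top rl 145 0.1083
side fl 89 0.1085
side fr 102 0.108
side rr 103 0.1082
side rl 79 0.1089
```

View pics/side2.png

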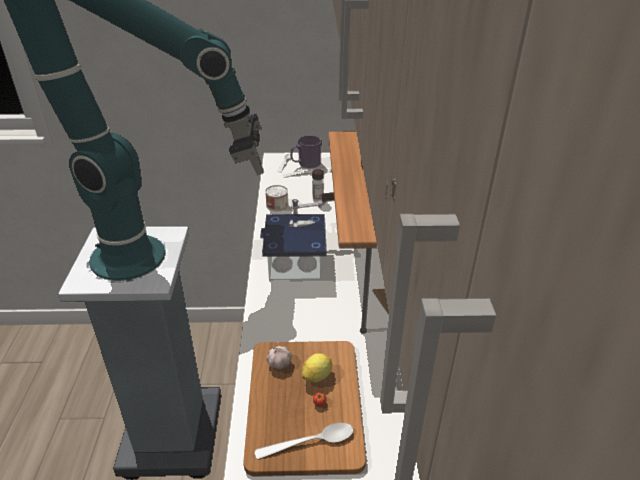

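Run:
```python
from h import *
import cv2
l=.45
t=push(-.26,r=.095,gap=.02,lean=l); print(t)
env.movel([.42,.15,.22],R(l)@F,rate=.25)
env.movel([*t,.136],rate=.2)
s=env.sense(); f0=np.array(s["wrist_force"]); print(s["t"],s["ee_pos"].round(3))
q=-.3
while q<.8:
    q=round(q+.1,2); ll=l if q<.5 else l-.3*(q-.5)/.8
    t=push(q,r=.095,lean=ll); env.movel([*t,.134],R(ll)@F,rate=.12)
    s=env.sense(); f=np.array(s["wrist_force"])-f0; print(q,t.round(3),f.round(1))
    if np.linalg.norm(f)>25: print("stop"); break
print(s["t"])
for c in ("top","side"):
    p,_=viewer.read_camera(c); cv2.imwrite(f"pics/{c}3.png",cv2.resize(p[150:350,180:400] if c=="top" else p[120:290,220:400],None,fx=3,fy=3)[:,:,::-1])
    r=tip_of(c,"latch_grip"); print(c,[(np.round(x["at"],3).tolist(),round(x["score"],2)) for x in r[:1]])
```

```text
[0.57348723 0.14624168]
22.275 [0.573 0.146 0.136]
-0.2 [0.582 0.121] [1.  0.1 1.8]
-0.1 [0.586 0.11 ] [ 0.6 -0.3  0.7]
0.0 [0.589 0.099] [1.9 0.3 0.7]
0.1 [0.591 0.091] [1.7 0.2 0.8]
0.2 [0.593 0.083] [1.3 0.2 2.3]
0.3 [0.593 0.074] [ 1.4 -0.8  1.4]
0.4 [0.593 0.066] [ 1.7 -0.3  0.8]
0.5 [0.593 0.057] [1.7 0.8 0.3]
0.6 [0.59  0.047] [ 2.  -0.5  1.6]
0.7 [0.587 0.037] [1.3 0.9 0.5]
0.8 [0.582 0.028] [ 1.3 -0.8  1.3]
25.15
top [([0.552, 0.027, 0.108], 0.44)]
side [([0.569, 0.006, 0.143], 0.63)]
```

Run:
```python
from h import *
import cv2
f0=np.array(env.sense()["wrist_force"])
q=.8
while q<1.62:
    q=round(q+.08,2); ll=max(.15,.45-.3*(q-.5)/.8)
    t=push(q,r=.095,lean=ll); env.movel([*t,.134],R(ll)@F,rate=.1)
    s=env.sense(); f=np.array(s["wrist_force"])-f0; print(q,t.round(3),f.round(1))
    if np.linalg.norm(f)>25: print("stop"); break
print(s["t"])
for c in ("top","side"):
    p,_=viewer.read_camera(c); cv2.imwrite(f"pics/{c}4.png",cv2.resize(p[150:350,180:400] if c=="top" else p[120:290,220:400],None,fx=3,fy=3)[:,:,::-1])
    r=tip_of(c,"latch_grip"); print(c,[(np.round(x["at"],3).tolist(),round(x["score"],2)) for x in r[:1]])
```

```text
0.88 [0.578 0.02 ] [ 0.4 -1.   0.2]
0.96 [0.573 0.013] [ 0.2 -0.4 -0.4]
1.04 [0.566 0.007] [ 0.6  0.  -0.2]
1.12 [0.56  0.001] [ 2.  -0.7  0.5]
1.2 [ 0.552 -0.005] [2.5 0.4 2.1]
1.28 [ 0.544 -0.01 ] [ 1.9 -0.5  1.9]
1.36 [ 0.536 -0.014] [ 1.2 -0.   1.7]
1.44 [ 0.527 -0.017] [-0.3 -0.9 -0.8]
1.52 [ 0.519 -0.02 ] [ 0.3 -0.7 -1. ]
1.6 [ 0.511 -0.021] [ 1.3 -0.5 -0.1]
1.68 [ 0.504 -0.023] [10.4  0.4 -0.8]
28.1
top [([0.49, -0.028, 0.14], 0.49)]
side [([0.567, 0.317, 0.003], 0.58)]
```

Run:
```python
from h import *
import cv2
p=env.sense()["ee_pos"]
env.movel([p[0]+.025,p[1],.140],rate=.1); env.movel([p[0]+.015,p[1],.24],rate=.2); env.movel([.40,-.15,.30],rate=.25)
env.pause(.3)
for c,sl in (("top",np.s_[200:340,220:380]),("side",np.s_[170:290,230:360])):
    p,_=viewer.read_camera(c); cv2.imwrite(f"pics/{c}5.png",cv2.resize(p[sl],None,fx=4,fy=4)[:,:,::-1])
    for n in ("latch_grip","lid_fl","lid_rr"):
        r=tip_of(c,n); print(c,n,[(np.round(x["at"],3).tolist(),round(x["score"],2)) for x in r[:1]])
    for n in ("tin","spice_jar","lemon","garlic","tomato"):
        r=tip_of(c,n); print(n,[np.round(x["at"],3).tolist() for x in r[:1]])
_,P,ok=cloud("side")
for n,(a,b) in PADS.items():
    t=pan(a/1e3,b/1e3); m=ok&(np.hypot(P[...,0]-t[0],P[...,1]-t[1])<.02)&(abs(P[...,2]-.11)<.02); print(n,m.sum(),np.median(P[m][:,2]).round(4))
h=ok&(np.hypot(P[...,0]-.492,P[...,1]+.03)<.03)&(P[...,2]>.125); print("handle top",h.sum(),np.percentile(P[h][:,2],[50,90]),np.median(P[h],0))
s=env.sense(); print(s["t"],s["wrist_force"])
```

```text
top latch_grip [([0.493, -0.029, 0.14], 0.73)]
top lid_fl [([0.433, 0.032, 0.104], 0.6)]
top lid_rr [([0.548, -0.097, 0.108], 0.98)]
tin [[0.429, 0.276, -0.001]]
spice_jar [[0.567, 0.316, 0.003]]
lemon [[0.544, -0.475, 0.017]]
garlic [[0.461, -0.43, 0.019]]
tomato [[0.55, -0.551, 0.019]]
side latch_grip [([0.49, -0.028, 0.145], 0.63)]
side lid_fl [([0.436, 0.025, 0.109], 0.65)]
side lid_rr [([0.547, -0.097, 0.106], 0.77)]
tin [[0.546, -0.471, 0.019]]
spice_jar [[0.567, 0.319, 0.005]]
lemon [[0.545, -0.473, 0.021]]
garlic [[0.459, -0.433, 0.014]]
tomato [[0.551, -0.548, 0.018]]
fl 85 0.1082
fr 102 0.1084
rr 103 0.1083
rl 79 0.1083
handle top 73 [0.15437384 0.15703179] [ 0.49236292 -0.03680778  0.15437384]
34.65 [ 0.07500293 -0.01543137 -0.23565984]
```

View pics/side5.png

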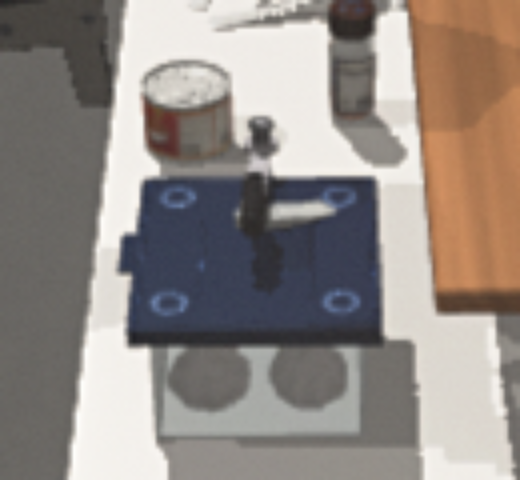

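View pics/top5.png

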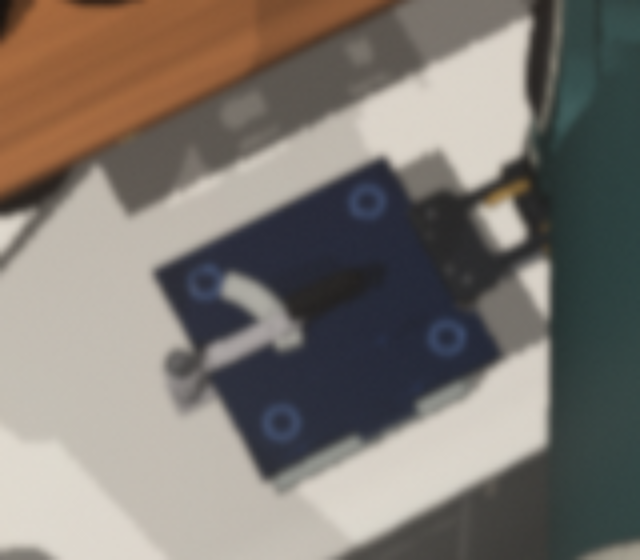

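Both views show the black handle lying across the lid (top crop about (330,290), side crop about (257,200)), with its arm over the end of the cam track. It sits at about 1.56 rad with its top at 0.155 to 0.157 m, so it has dropped into the notch. All four pads read about 0.108 m, and the bystanders haven't moved.

```bash
python3 -c "
from station import *
print(workorder.finish_job())"
```

```text
the job is handed in; nothing more can be done
None
```

The pan is closed and the job is handed in; the verdict did not come back. By my last measurements the lid is home at all four pads (about 108 mm), the latch is in its notch at about 1.56 rad and let go, the bystanders are where they stood, and the clock read about 35 s of the 67 s allowed.

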